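# Fetch the bar magnet and spirit level from behind the fuse box and roller

### The job

On the white storage board the bar magnet and the spirit level are hemmed in between the small blue fuse box and the felt roller. First clear the fuse box and the roller off to the ribbed rubber mat and let go of them there; then lay the bar magnet lengthwise on the middle of the wooden rest and stand the spirit level, bubble side up as it is now, on the middle of the round levelling disc. When both are in place, put the fuse box and the roller back on the board, each squarely on its own dark outline.

Things in the scene. Friction and masses are not known exactly. Their poses are not given: they have to be found in the camera images.
- fuse_box: Small blue box holding fuses and screws, seen through a thin clear lid that is fixed shut (it looks open), 49 (its x) x 66 (its y) x 22 mm high, about 60 g. Origin at the centre of its underside, z up. At the start it stands upright on its outline on the storage board (its underside 6 mm above the table). One end face is only about 5 mm from the nearest bar; its long side faces (49 mm apart, along its x) are free for gripping.
- cleaning_roller: Light grey felt cleaning roller lying on its side, 27 mm thick and high, 56 mm long along its y (it does not roll), about 30 g. Origin at the centre of its underside, z up. At the start it lies on its outline on the board, one long side about 5 mm from the nearest bar, so only its two flat ends (56 mm apart, along its y) are free for gripping.
- bar_magnet: Bar magnet, half red half green, 15 (x) x 81 (y) x 11 mm high, about 85 g. Origin at the centre of its underside. It lies on the board parallel to the spirit level, about 36 mm free between the two; its outer side is blocked by the fuse box or the roller (which one varies). Grip across its 15 mm.
- spirit_level: White spirit level bar, 14 (x) x 80 (y) x 14 mm high, the vial on its top face. Origin at the centre of its underside, z up. It lies on the board parallel to the magnet (which of the two lies next to the box varies). Grip across its 14 mm.
- board: White storage board, 190 (x) x 105 (y) x 6 mm thick, fixed, dark silhouettes on its top. Origin at the centre of its underside; it may be turned any way. Along its x: fuse box at +53 mm, the two bars at +7 and -45 mm, roller at -72 mm; the bars lie along its y.
- box_outline: Home of the fuse box: flat dark rectangle, 60 (x) x 73 (y) mm, near one end of the board. Origin at its centre in the board's top face (6 mm above the table). The box belongs centred on it with its 66 mm length along the outline's 73 mm side (either way round).
- roller_outline: Home of the roller: flat dark rectangle, 34 (x) x 68 (y) mm, near the other end of the board. Origin at its centre in the board's top face. The roller belongs centred on it with its length along the outline's y.
- side_mat: Black ribbed rubber mat, 200 (x) x 140 (y) x 4 mm, fixed flat on the table on the left or the right of the board. Origin at the centre of its underside. Free area where the box and the roller are parked side by side.
- magnet_rest: Wooden rest block, 120 (x) x 50 (y) x 10 mm high, with a darker strip along its middle, fixed on the grey metal test plate (4 mm thick, on the other side of the board from the mat). Origin at the centre of its underside (4 mm above the table). The magnet belongs on the middle of its top, lengthwise along its x (either way round).
- levelling_disc: Round dark steel levelling disc, 100 mm across, 8 mm high, with three small brass-headed ears round its rim (63 mm from the centre at most, their heads 0.5 mm proud), fixed on the same grey plate. Origin at the centre of its underside (4 mm above the table). The spirit level belongs on the middle of its top, in any direction.

How it is judged:
On the way, in this order (a step that is already met when the one before it is completed fails the run):
1. the fuse box and the roller both lie released on the rubber mat, the magnet and the level still where they were (x of fuse_box in the frame of side_mat between -0.1 and 0.1 m and y of fuse_box in the frame of side_mat between -0.07 and 0.07 m and height (world z) of each of fuse_box, cleaning_roller below 0.012 m and angle between each of fuse_box, cleaning_roller's own z axis and vertical below 0.15 rad and linear speed of each of fuse_box, cleaning_roller below 0.03 m/s and contact force between the fingers and fuse_box below 0.3 N and x of cleaning_roller in the frame of side_mat between -0.1 and 0.1 m and y of cleaning_roller in the frame of side_mat between -0.07 and 0.07 m and contact force between the fingers and cleaning_roller below 0.3 N and distance of each of bar_magnet, spirit_level from where it was at the start of the episode below 0.02 m), for 0.2 s.
2. the magnet lies on the wooden rest and the level on the disc, while the box and the roller are still on the mat (horizontal distance between bar_magnet and magnet_rest below 0.012 m and angle between the y axis of bar_magnet and the x axis of magnet_rest, either way round below 0.2 rad and z of bar_magnet in the frame of magnet_rest between 0.005 and 0.015 m and linear speed of each of bar_magnet, spirit_level below 0.02 m/s and angular speed of each of bar_magnet, spirit_level below 0.2 rad/s and angle between each of bar_magnet, spirit_level's own z axis and vertical below 0.12 rad and horizontal distance between spirit_level and levelling_disc below 0.012 m and z of spirit_level in the frame of levelling_disc between 0.003 and 0.013 m and x of fuse_box in the frame of side_mat between -0.1 and 0.1 m and y of fuse_box in the frame of side_mat between -0.07 and 0.07 m and height (world z) of each of fuse_box, cleaning_roller below 0.012 m and angle between each of fuse_box, cleaning_roller's own z axis and vertical below 0.15 rad and linear speed of each of fuse_box, cleaning_roller below 0.03 m/s and contact force between the fingers and fuse_box below 0.3 N and x of cleaning_roller in the frame of side_mat between -0.1 and 0.1 m and y of cleaning_roller in the frame of side_mat between -0.07 and 0.07 m and contact force between the fingers and cleaning_roller below 0.3 N), for 0.2 s.
At the end, for the whole second after the job is handed in: The magnet lies on the wooden rest, centred within 12 mm and lengthwise within 0.2 rad; the level stands vial up on the levelling disc within 12 mm of its centre; the fuse box and the roller stand on the board, each within 12 mm and 0.2 rad of its own outline; all flat and at rest (horizontal distance between bar_magnet and magnet_rest below 0.012 m and angle between the y axis of bar_magnet and the x axis of magnet_rest, either way round below 0.2 rad and z of bar_magnet in the frame of magnet_rest between 0.005 and 0.015 m and linear speed of each of bar_magnet, spirit_level, fuse_box, cleaning_roller below 0.02 m/s and angular speed of each of bar_magnet, spirit_level, fuse_box, cleaning_roller below 0.2 rad/s and angle between each of bar_magnet, spirit_level, fuse_box, cleaning_roller's own z axis and vertical below 0.12 rad and horizontal distance between spirit_level and levelling_disc below 0.012 m and z of spirit_level in the frame of levelling_disc between 0.003 and 0.013 m and horizontal distance between fuse_box and box_outline below 0.012 m and angle between the y axis of fuse_box and the y axis of box_outline, either way round below 0.2 rad and z of fuse_box in the frame of box_outline between -0.005 and 0.005 m and horizontal distance between cleaning_roller and roller_outline below 0.012 m and angle between the y axis of cleaning_roller and the y axis of roller_outline, either way round below 0.2 rad and z of cleaning_roller in the frame of roller_outline between -0.005 and 0.005 m); the robot touches nothing.
It also fails if it takes over 112 s, if anything falls off the work surface, if the arm or the gripper's body presses on something with over 40 N, if the wrist force passes 120 N, or if a joint passes its speed limit or range.

### The arm

A 6-joint arm with a two-finger parallel gripper is mounted at the origin on a cart in front of the work surface, level with it; the furniture and walls round the work are solid. World frame = base frame: x ahead of the robot, y to its left, z up, the work surface at z = 0. Lengths are in m, angles in rad, forces in N, time in s.
With the tool pointing down it reaches from about 0.275 to 0.875 m from the base axis. Payload 12.5 kg.
Tool frame: the origin (TCP) lies on the centre line of the jaws, within the pads' length; the fingertips stand r.finger_overhang ahead of it and the grasp point (between the pads) lies 3 mm ahead of it (r.finger_overhang is the distance from the TCP to the fingertips, in m); z points along the fingers, y is the line along which they close (so a half turn about z gives the same grasp; the last joint's range is limited). The gripper opens to 85 mm and grips with 20 to 120 N. Pads are 22 mm wide; open, the fingers measure 114 mm over their backs; the gripper's body (76 mm by 85 mm) begins 54 mm behind the grasp point. The pads swing forward as they close: fully open they stand 13 mm farther back than shut.
Start: joints at [1.217, 0.351, 1.652, -0, 1.139, -0.085], TCP at [0.146, 0.53, 0.253] pointing down, gripper open.
Joint ranges: [-2.75, 2.75], [-0.79, 2.1], [0.01, 2.65], [-1.57, 4.71], [0.07, 3.14], [-2.87, 2.87]. Speed limits (rad/s): [2.22, 2.22, 2.79, 3.14, 3.14, 3.14].

### API

Orientations are given as a unit quaternion [x, y, z, w].
In Python, from cell import r, optics gives the robot as it stands. The module is installed in compiled form; this text tells all that it offers. Calls block until the motion is done:
- r.move_to(position, orientation): joint-space move of the TCP to a pose.
- r.move_linear(position, rot=None, vel=0.15): straight line of the TCP; rot=None keeps the orientation; vel is the mean speed in m/s.
- r.set_joints(angles): joint-space move.
- r.set_gripper(opening, squeeze=None): opening from 0.0 (shut) to 1.0 (fully open); squeeze is the grip in N (None keeps the last); returns when the fingers have stopped.
- r.sleep(seconds).
- r.inverse_kinematics(position, orientation): joint angles nearest the present ones, or None.
- optics.get_image(name): name is "scene" or "top" or "wrist"; returns a dict with "pixels" (420x560x3 uint8, red, green, blue), "depth" (420x560 float32, m along the optical axis (not along the pixel's ray), 0 where there is no reading), "fx", "fy", "cx", "cy" (pixels), "D" ([k1, k2, p1, p2, k3] as OpenCV has them; the pictures are not rectified), "camera_from_world" (4x4, takes a point from world to camera coordinates); the wrist camera has in their place "mount" (4x4, takes a point from camera to tool coordinates, whose origin is the TCP and whose axes are the flange's). Camera axes: x right, y down, z forward; pixel columns grow to the right and rows downward; lengths in m; the calibration is good to about 2 mm. A picture is of the moment at which its call begins: read the wrist's pose just before it.
A pose or a line that the arm cannot do raises r.PlanningError and nothing moves.
- r.hand_in(): hands the job in; it is judged then, once.
Readings, each from a call of its own:
- r.current_t(): time.
- r.current_q(): joint angles.
- r.current_qvel(): joint speeds.
- r.current_effort(): joint torques, N m.
- r.current_tool_pos(): TCP position.
- r.current_ee_rot(): TCP orientation.
- r.current_contact_force(): force on the tool from outside, world axes, zero at the start.
- r.current_torque(): the same for the moment, N m.
- r.current_opening(): opening from 0.0 (shut) to 1.0 (fully open).
- r.current_finger_force(): force on a finger pad.
Only numpy, scipy, OpenCV 4.12 (cv2) and the standard library are available. Lean on these libraries where they do the work, as an engineer would, in place of code of your own. Each camera call takes 0.05 s, during which the arm holds its last target. There are 200 camera calls.

## Working session

There is one attempt and no reset: what is moved stays moved. The work goes in short steps, each a Python script; the robot and the scene stay as the last script left them, time stands still between calls to the robot, and variables do not carry over. Pictures are saved under pics/ and viewed, at most 14 in all, crops included, and the job is handed in when it is done.

```bash
mkdir -p pics
python3 - <<'E'
from cell import r, optics
import cv2, numpy as np
for n in ("top","scene"):
    im=optics.get_image(n); cv2.imwrite(f"pics/{n}0.png",im["pixels"][:,:,::-1])
    np.savez(f"{n}0.npz",**{k:v for k,v in im.items()})
    print(n,im["fx"],im["cx"],im["cy"],im["D"],np.round(im["camera_from_world"],3).tolist(),(im["depth"]>0).mean())
print(r.finger_overhang,r.current_t(),r.current_ee_rot())
w=optics.get_image("wrist");print(np.round(w["mount"],4).tolist())
E
```

```text
top 495.14921913012034 281.85926581515434 210.98644412105259 [0.00503929 0.         0.         0.         0.        ] [[-0.053, -0.999, -0.001, 0.037], [-0.973, 0.052, -0.226, 0.527], [0.226, -0.011, -0.974, 0.903], [0.0, 0.0, 0.0, 1.0]] 0.9958545918367347
scene 411.90657697805403 279.1292088621574 211.99567579527363 [-0.08738159  0.          0.          0.          0.        ] [[0.909, -0.417, 0.014, -0.457], [-0.243, -0.557, -0.794, 0.177], [0.339, 0.718, -0.608, 0.675], [0.0, 0.0, 0.0, 1.0]] 0.9959523809523809
0.022 0.1 [ 1.33990485e-01  9.90982480e-01 -5.09499747e-04 -1.17758104e-04]
[[0.0012, -0.9623, -0.2721, 0.0689], [1.0, 0.0011, 0.0008, -0.0006], [-0.0005, -0.2721, 0.9623, -0.1207], [0.0, 0.0, 0.0, 1.0]]
```

View pics/top0.png

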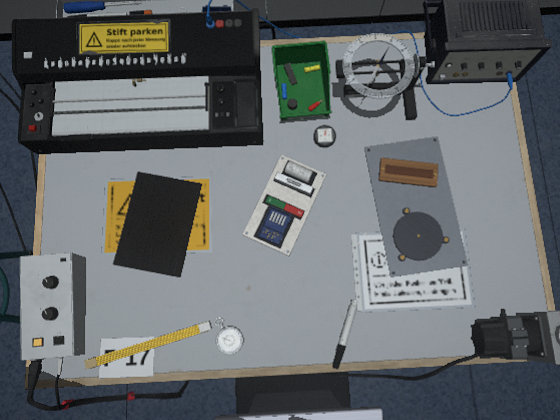

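View pics/scene0.png

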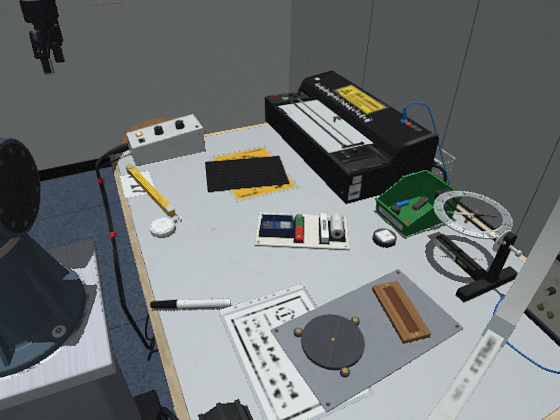

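Top view: board at about (285,204), rotated ~60°, roller end up at (298,170), level (294,183), magnet (286,206), box (276,225). The mat is at (158,224), the rest at (408,172) and the disc at (417,236). Next I write helpers and take close wrist views.

```bash
cat > h.py <<'E'
import numpy as np, cv2
from scipy.spatial.transform import Rotation as Ro
from cell import r, optics
def ray(im, px, z):
    """pixels -> world points on plane z"""
    K=np.array([[im["fx"],0,im["cx"]],[0,im["fy"],im["cy"]],[0,0,1.]])
    n=cv2.undistortPoints(np.array(px,float).reshape(-1,1,2),K,np.array(im["D"])).reshape(-1,2)
    T=np.linalg.inv(im["camera_from_world"]); d=np.c_[n,np.ones(len(n))]@T[:3,:3].T; o=T[:3,3]
    return (o+d*((z-o[2])/d[:,2])[:,None])[:,:2]
def quat(phi):
    c,s=np.cos(phi),np.sin(phi)
    return Ro.from_matrix(np.array([[-s,c,0],[c,s,0],[0,0,-1]])).as_quat()
def best(phi,p):
    b=np.arctan2(p[1],p[0]); return b+(phi-b+np.pi/2)%np.pi-np.pi/2
def go(p,z,phi,lin=False,vel=0.15):
    q=quat(best(phi,p)); P=[p[0],p[1],z]
    r.move_linear(P,q,vel=vel) if lin else r.move_to(P,q)
def look(name):
    p=np.array(r.current_tool_pos()); R=Ro.from_quat(r.current_ee_rot()).as_matrix()
    im=optics.get_image("wrist"); T=np.eye(4); T[:3,:3]=R; T[:3,3]=p
    im["camera_from_world"]=np.linalg.inv(T@im["mount"])
    if name: cv2.imwrite(f"pics/{name}.png",im["pixels"][:,:,::-1]); np.savez(f"{name}.npz",**im)
    return im
def load(n): return dict(np.load(n+".npz"))
E
python3 - <<'E'
from h import *
t=load("top0")
print(ray(t,[[285,204],[158,224],[408,172],[417,236]],0.01).round(3).tolist())
P=ray(t,[[284,156],[324,170],[285,255],[244,237]],0.006);print(P.round(3))
phi=np.arctan2(*(P[1]-P[0])[::-1]);print("board y dir",np.degrees(phi))
c,m=ray(t,[[285,204],[158,224]],0.006)
pl=ray(t,[[412,205]],0.01)[0]
R=0.04
for n,p,f in(("wb",c,phi),("wm",m,np.pi/2),("wp",pl,np.pi/2)):
    p=p*(1-.03/np.hypot(*p)); go(p,0.30,f); look(n)
print(r.current_t())
cv2.imwrite("pics/w3.png",np.vstack([cv2.resize(cv2.imread(f"pics/{n}.png"),(373,280)) for n in("wb","wm","wp")][:2]))
E
```

```text
[[0.554, 0.002], [0.526, 0.262], [0.609, -0.258], [0.474, -0.262]]
[[ 0.66  -0.002]
 [ 0.624 -0.084]
 [ 0.45   0.007]
 [ 0.491  0.088]]
board y dir -113.30652031066877
5.5333
```

View pics/wb.png

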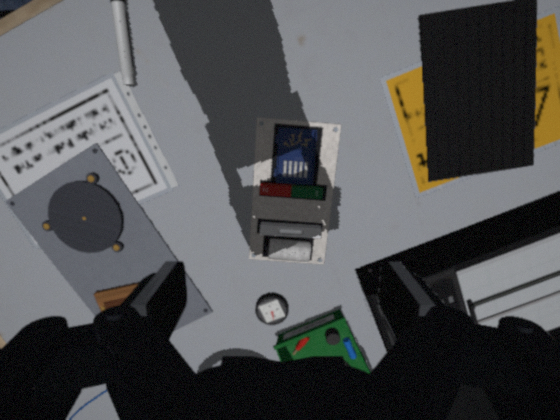

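View pics/wp.png

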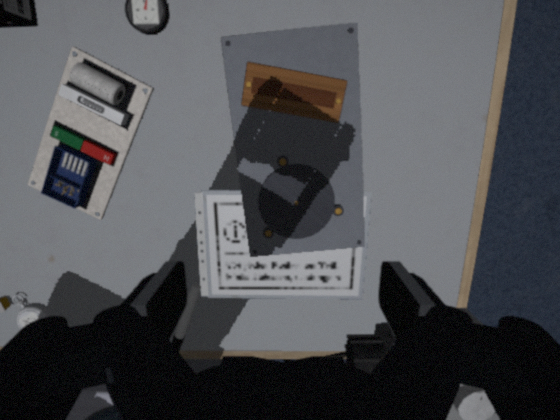

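Wrist view wb: box (297,153), magnet (292,190), level (291,229) and roller (290,248) are all in the arm's shadow. View wp shows the board unshadowed, with rest (295,92) and disc (296,201). I measure with masks in top0, wp and wm.

```bash
cat > meas.py <<'E'
from h import *
def hsv(im): return cv2.cvtColor(im["pixels"],cv2.COLOR_RGB2HSV)
def rect(im,mask,z,win=None,hull=True,op=1):
    """largest blob in window -> (centre, long dir deg, dims mm) on plane z"""
    m=mask.astype(np.uint8)
    if win: w=np.zeros_like(m); w[win[1]:win[3],win[0]:win[2]]=1; m&=w
    if op>1: m=cv2.morphologyEx(m,cv2.MORPH_CLOSE,np.ones((op,op)))
    cs=cv2.findContours(m,cv2.RETR_EXTERNAL,cv2.CHAIN_APPROX_NONE)[0]
    if not cs: return None
    c=max(cs,key=cv2.contourArea).reshape(-1,2)
    P=(ray(im,c,z)*1000).astype(np.float32)
    b=cv2.boxPoints(cv2.minAreaRect(P)); e=b[[1,2]]-b[[0,1]]; L=np.linalg.norm(e,axis=1); k=L.argmax()
    return b.mean(0).round(1).tolist(), round(float(np.degrees(np.arctan2(e[k][1],e[k][0]))%180),1), L.round(0).tolist()
E
python3 - <<'E'
from meas import *
for n,B,M,Rr,D in (("top0",(235,145,335,265),(100,160,215,285),(370,145,450,195),(385,200,455,268)),("wp",(20,35,165,230),None,(235,55,355,125),(250,150,350,250)),("wm",None,None,None,None)):
    im=load(n); h=hsv(im).astype(int); H,S,V=h[...,0],h[...,1],h[...,2]
    if B:
        print(n,"white",rect(im,(S<45)&(V>185 if n=="top0" else V>120),.006,B,op=15))
        print(" magnet",rect(im,(S>120)&((H<8)|(H>172)|((H>45)&(H<85)))&(V>40),.017,B,op=3))
        print(" box",rect(im,(S>90)&(H>100)&(H<130),.020,B,op=7))
        for q in [(40,30)]: pass
    if Rr: print(" rest",rect(im,(S>90)&(H<22),.014,Rr,op=5))
    if n=="top0": print(" mat",rect(im,(V<60),.004,M,op=5)); print(" disc",rect(im,(V<85),.012,D,op=3))
    if n=="wp": print("disc",rect(im,(V<75),.012,D,op=3))
im=load("wm"); print(np.percentile(im["pixels"],[5,50,95]))
a=load("top0")["pixels"][140:270,230:345]; b=load("wp")["pixels"][30:235,15:165]
b=cv2.resize(b,None,fx=2.5,fy=2.5); a=cv2.resize(a,None,fx=3,fy=3); o=np.zeros((max(len(a),len(b)),a.shape[1]+b.shape[1],3),np.uint8); o[:len(a),:a.shape[1]]=a; o[:len(b),a.shape[1]:]=b
cv2.imwrite("pics/crop.png",o[:,:,::-1]); print(o.shape)
E
```

```text
top0 white ([556.5999755859375, 2.4000000953674316], 152.2, [187.0, 102.0])
 magnet ([548.7000122070312, 3.0], 61.8, [15.0, 79.0])
 box ([510.29998779296875, 25.600000381469727], 152.3, [68.0, 46.0])
 rest ([608.5, -257.5], 80.0, [49.0, 118.0])
 mat ([530.2999877929688, 264.29998779296875], 166.2, [197.0, 157.0])
 disc ([480.20001220703125, -266.20001220703125], 5.3, [108.0, 109.0])
wp white ([554.4000244140625, 3.5], 174.9, [258.0, 201.0])
 magnet ([548.5, 0.10000000149011612], 62.3, [18.0, 82.0])
 box ([509.20001220703125, 21.200000762939453], 153.8, [72.0, 57.0])
 rest ([609.4000244140625, -258.8999938964844], 80.2, [49.0, 118.0])
disc ([475.8999938964844, -266.1000061035156], 178.6, [135.0, 124.0])
[  8.  79. 178.]
(512, 720, 3)
```

View pics/crop.png

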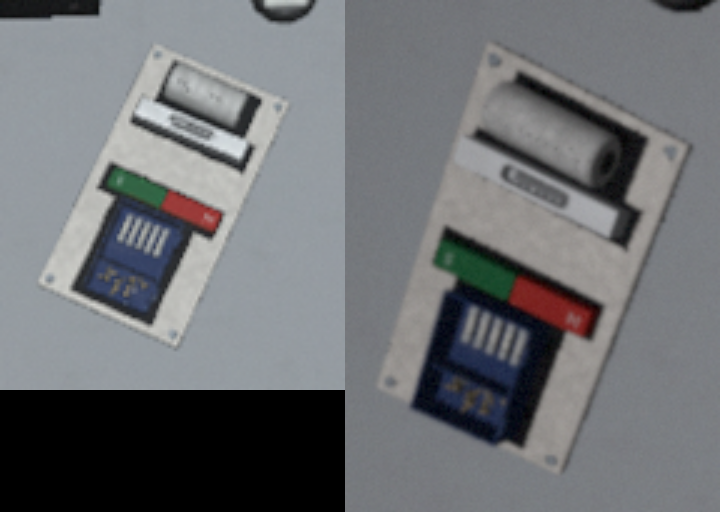

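The crops show the box, magnet, level and roller on the board; level centre ≈ (294,183.7) and roller ≈ (299.3,171) in top0. I refine the disc and mat, then get those two.

Run:
```python
from meas import *
t=load("top0"); print("level,roller",(ray(t,[[294,183.7]],.020)*1000).round(1),(ray(t,[[299.3,171]],.024)*1000).round(1))
h=hsv(t).astype(int); V=h[...,2];S=h[...,1]
for th in (40,50): print("mat",rect(t,cv2.morphologyEx((V<th).astype(np.uint8),cv2.MORPH_OPEN,np.ones((15,15))),.004,(100,160,215,285)))
m=(V<85).astype(np.uint8); m[:,:385]=0;m[:,455:]=0;m[:200]=0;m[268:]=0
m=cv2.morphologyEx(m,cv2.MORPH_OPEN,cv2.getStructuringElement(2,(25,25)))
c=max(cv2.findContours(m,0,1)[0],key=cv2.contourArea).reshape(-1,2); print("disc",cv2.minEnclosingCircle((ray(t,c,.012)*1000).astype(np.float32)))
w=load("wp"); c=np.array([[283,161.5],[338,211],[268.5,233]]); P=ray(w,c,.0125)*1000
A=np.c_[2*P,np.ones(3)]; s=np.linalg.solve(A,(P**2).sum(1)); print("ears circle",s[:2],np.sqrt(s[2]+s[:2]@s[:2]))
for n in ("wm",):
    w=load(n); hh=hsv(w).astype(int); print("mat wm",rect(w,cv2.morphologyEx((hh[...,2]<40).astype(np.uint8),cv2.MORPH_OPEN,np.ones((9,9))),.004,(120,0,450,300)))
w=load("wb"); hh=hsv(w).astype(int); print("mat wb",rect(w,cv2.morphologyEx((hh[...,2]<40).astype(np.uint8),cv2.MORPH_OPEN,np.ones((9,9))),.004,(400,0,560,190)))
```

```text
level,roller [[593.9 -19.1]] [[619.3 -31.4]]
mat ([565.5, 264.6000061035156], 177.0, [121.0, 118.0])
mat ([530.2000122070312, 263.5], 166.6, [197.0, 138.0])Traceback (most recent call last):
  File "<stdin>", line 7, in <module>
ValueError: max() iterable argument is empty
```

Run:
```python
from meas import *
t=load("top0"); g=cv2.cvtColor(t["pixels"],cv2.COLOR_RGB2GRAY)
print("grays",g[236,405],g[236,430],g[270,400],g[200,395])
m=(g<(int(g[225,417])+int(g[262,400]))//2).astype(np.uint8); m[:,:385]=0;m[:,455:]=0;m[:200]=0;m[275:]=0
m=cv2.morphologyEx(m,cv2.MORPH_OPEN,cv2.getStructuringElement(2,(21,21)))
c=max(cv2.findContours(m,0,1)[0],key=cv2.contourArea).reshape(-1,2); print("disc",cv2.minEnclosingCircle((ray(t,c,.012)*1000).astype(np.float32)))
for im,e in ((t,[[406,211.5],[445.5,239.5],[400,257]]),(load("wp"),[[283,161.5],[338,211],[268.5,233]])):
    P=ray(im,e,.0125)*1000; A=np.c_[2*P,np.ones(3)]; s=np.linalg.solve(A,(P**2).sum(1)); print("ears",s[:2],np.sqrt(s[2]+s[:2]@s[:2]))
```

```text
grays 68 66 125 116
disc ((474.7283630371094, -262.0115661621094), 51.1225700378418)
ears [ 471.81126288 -262.17205196] 56.01634763615651
ears [ 474.86875179 -264.36030998] 55.589189480447956
```

```bash
cat >> h.py <<'E'
def pick(p,phi,z,op,sq,up=0.12):
    go(p,up,phi); r.set_gripper(op); go(p,z,phi,True,0.12)
    r.set_gripper(0.0,sq); print("grip",round(r.current_opening(),3),round(r.current_finger_force(),1),"t",round(r.current_t(),1))
    go(p,up,phi,True,0.2); print("held",round(r.current_opening(),3),round(r.current_finger_force(),1))
def put(p,phi,z,op,up=0.12):
    go(p,up,phi); go(p,z,phi,True,0.1); print("Fz",np.round(r.current_contact_force(),1)); r.set_gripper(op); go(p,up,phi,True,0.2)
u=lambda d:np.array([np.cos(np.radians(d)),np.sin(np.radians(d))])
BD=152.2; MD=166.6; mat=np.array([.5302,.2635])
E
python3 - <<'E'
from h import *
pick([.510,.026],np.radians(BD+90),.030,1.0,30)
put(mat+.045*u(MD),np.radians(MD+90),.029,1.0)
pick([.6198,-.0313],np.radians(BD+90),.030,1.0,25)
put(mat-.045*u(MD),np.radians(MD+90),.029,1.0)
im=optics.get_image("top"); cv2.imwrite("pics/top1.png",im["pixels"][:,:,::-1]); np.savez("top1.npz",**im); print(r.current_t())
E
```

```text
grip 0.542 30.4 t 9.0
held 0.536 30.7
Fz [-0.4  0.4 -0.7]
grip 0.627 27.3 t 15.5
held 0.632 26.6
Fz [ 0.2 -0.8 -0.4]
19.325
```

View pics/top1.png

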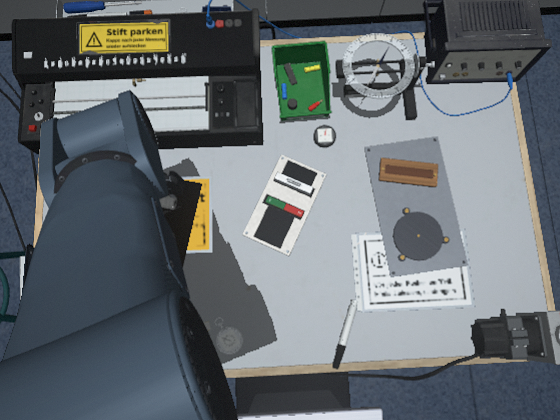

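The board is clear of box and roller; outlines visible at (273,226) and (304,172). I measure the bars and outlines.

Run:
```python
from meas import *
t=load("top1"); h=hsv(t).astype(int); H,S,V=h[...,0],h[...,1],h[...,2]; B=(240,150,330,260)
print("magnet",rect(t,(S>120)&((H<8)|(H>172)|((H>45)&(H<85)))&(V>40),.017,B,op=3))
print("white",rect(t,(S<45)&(V>185),.006,B,op=15))
print("boxout",rect(t,(V<90),.006,(240,215,310,260)),"rollout",rect(t,(V<90),.006,(285,150,330,182)))
for th in (215,225,235): print("level",rect(t,(V>th),.02,(268,165,320,200)))
a=cv2.resize(t["pixels"][145:265,235:335],None,fx=5,fy=5,interpolation=cv2.INTER_NEAREST); cv2.imwrite("pics/c1.png",a[:,:,::-1])
```

```text
magnet ([548.5, 2.5999999046325684], 61.8, [15.0, 78.0])
white ([557.4000244140625, 2.299999952316284], 176.9, [232.0, 189.0])
boxout ([509.20001220703125, 19.200000762939453], 152.3, [76.0, 71.0]) rollout ([621.0999755859375, -31.799999237060547], 62.2, [30.0, 66.0])
level ([597.9000244140625, -18.5], 86.9, [73.0, 105.0])
level ([606.7999877929688, 24.899999618530273], 9.1, [25.0, 47.0])
level ([585.2999877929688, -41.0], 61.6, [11.0, 26.0])
```

View pics/c1.png

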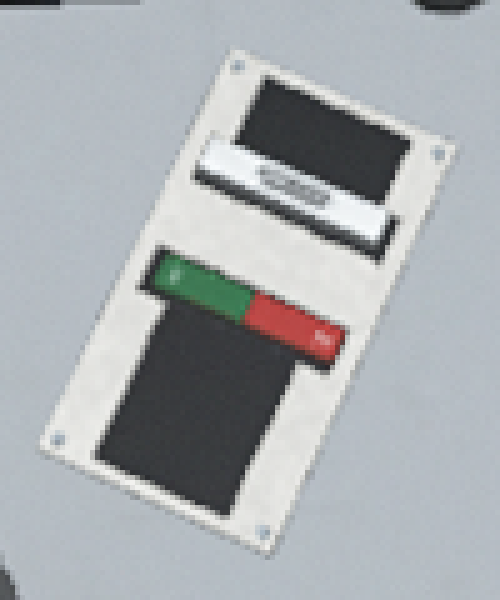

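Run:
```python
from h import *
t=load("top1"); print((ray(t,[[293.6,183.2]],.020)*1000).round(1),"boxout",(ray(t,[[274.2,227]],.006)*1000).round(1))
pick([.5487,.0028],np.radians(BD),.030,0.53,40)
put([.6088,-.2580],np.radians(170),.0385,0.45)
pick([.5947,-.0187],np.radians(BD),.030,0.53,40)
put([.4745,-.2630],np.radians(BD),.0365,0.45)
go([.45,0.12],.3,np.pi/2)
im=optics.get_image("top"); cv2.imwrite("pics/top2.png",im["pixels"][:,:,::-1]); np.savez("top2.npz",**im); print(r.current_t())
```

```text
[[595.  -18.3]] boxout [[508.3  26.1]]
grip 0.161 39.7 t 22.3
held 0.161 39.0
Fz [-0.5  0.8  1.8]
grip 0.15 40.5 t 28.3
held 0.15 39.8
Fz [-0.1  0.3  1.5]
33.5333
```

View pics/top2.png

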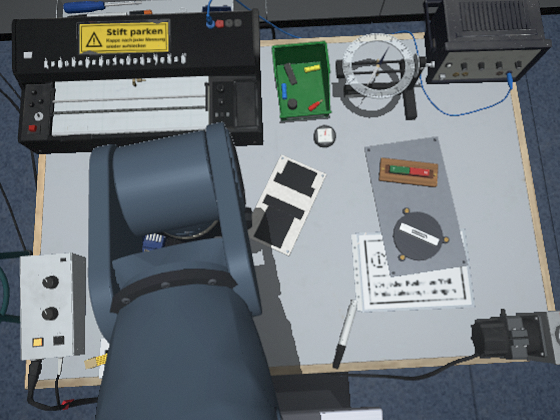

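The magnet is on the rest (408,171) and the level on the disc (420,233), both near-centred. I check these by numbers and look at the parked items from an unshading pose.

Run:
```python
from meas import *
t=load("top2"); h=hsv(t).astype(int); H,S,V=h[...,0],h[...,1],h[...,2]
print("magnet",rect(t,(S>120)&((H<5)|(H>172)|((H>45)&(H<85)))&(V>40),.025,(380,155,440,188),op=3), "rest",rect(t,(S>90)&((H<22)|((H>45)&(H<85))|(H>172)),.014,(370,145,450,195),op=5))
print("level",rect(t,V>190,.026,(390,215,450,253),op=5))
print("rollout",rect(t,(V<90),.006,(265,157,330,197)))
go([.50,-.10],.3,np.pi/2)
im=optics.get_image("top"); np.savez("top3.npz",**im); h=hsv(im).astype(int); H,S,V=h[...,0],h[...,1],h[...,2]
cv2.imwrite("pics/c3.png",cv2.resize(im["pixels"][150:300,90:230],None,fx=4,fy=4)[:,:,::-1])
print("roller",rect(im,(V>95)&(S<40),.020,(135,175,195,260),op=3),"box",rect(im,(S>90)&(H>100)&(H<130),.022,(100,160,215,285),op=7))
print("expect",mat-.045*u(MD),mat+.045*u(MD),r.current_t())
```

```text
magnet ([607.7999877929688, -257.5], 80.9, [15.0, 80.0]) rest ([608.5, -257.5], 79.9, [49.0, 118.0])
level ([475.6000061035156, -261.20001220703125], 62.4, [14.0, 79.0])
rollout ([611.2999877929688, -26.799999237060547], 62.1, [52.0, 85.0])
roller ([573.5999755859375, 254.6999969482422], 76.7, [28.0, 57.0]) box ([486.1000061035156, 272.8999938964844], 167.6, [67.0, 48.0])
expect [0.57397491 0.25307134] [0.48642509 0.27392866] 35.875
```

View pics/c3.png

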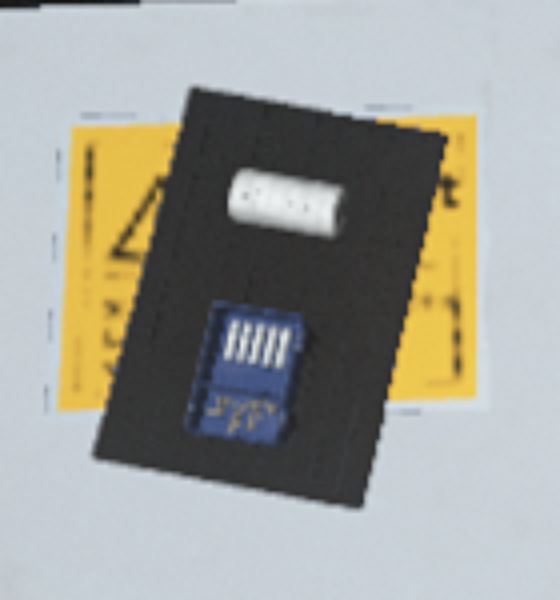

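Both parked items are upright at their expected spots. I put them back.

Run:
```python
from h import *
pick(mat+.045*u(MD),np.radians(MD+90),.029,1.0,30)
put([.5095,.0262],np.radians(BD+90),.031,1.0)
pick(mat-.045*u(MD),np.radians(MD+90),.029,1.0,25)
put([.6200,-.0313],np.radians(BD+90),.031,1.0)
go([.50,.25],.3,np.pi/2)
im=optics.get_image("top"); np.savez("top4.npz",**im); cv2.imwrite("pics/top4.png",im["pixels"][:,:,::-1])
from meas import *
h=hsv(im).astype(int); H,S,V=h[...,0],h[...,1],h[...,2]
print("box",rect(im,(S>90)&(H>100)&(H<130),.020,(235,145,335,265),op=7)); print(r.current_t())
cv2.imwrite("pics/c4.png",cv2.resize(im["pixels"][140:290,230:470],None,fx=3.3,fy=3.3)[:,:,::-1])
```

```text
grip 0.534 30.9 t 39.6
held 0.532 30.8
Fz [-0.5 -0.1 -0. ]
grip 0.626 27.3 t 45.8
held 0.625 26.6
Fz [-0.5  0.4  3. ]
box ([509.0, 26.5], 153.1, [66.0, 47.0])
50.9667
```

View pics/c4.png

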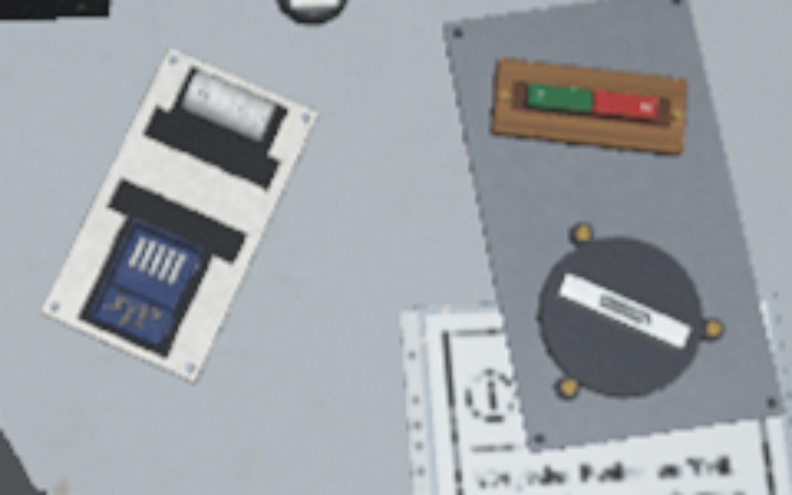

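Box (crop 147,268) and roller (232,104) sit on their outlines, and the magnet and level are centred. I hand in.

```bash
python3 -c "
from cell import r
print(r.hand_in())"
```

```text
the job is handed in; nothing more can be done
None
```

I handed the job in at about 51 s of robot time: in the last camera picture the magnet is centred on the rest, the level on the disc, and the fuse box and roller on their outlines. The hand-in call returned no verdict.

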